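# Return stray nuts and bolts to their stock trays

## Task

Four fasteners are left over on the bench: a large and a small hex nut, a long and a short bolt. Put each one back in the stock tray that holds the same kind and size: set it down, do not let it drop, flat on the bare floor in the front half of the tray, and lay the bolts across the tray, parallel to those already in it. Leave the wrench and the grease tin where they are.

Things in the scene. Friction and masses are not known exactly. Their poses are not given: they have to be found in the camera images.
- nut_large: Loose plain steel hex nut, the larger of two, lying flat: 46 mm across flats, 53 across corners, 24 high, 28 mm bore. Origin: its very centre, 12 mm above what it lies on. z: bore axis, up; two flats face +y and -y, the others 60 degrees apart. About 0.22 kg.
- nut_small: Loose plain steel hex nut, the smaller of two, lying flat: 30 mm across flats, 35 across corners, 16 high, 18 mm bore. Origin: its very centre, 8 mm above what it lies on. z: bore axis, up; two flats face +y and -y, the others 60 degrees apart. About 65 g.
- bolt_long: Loose plain steel hex bolt, the longer of two, lying on a flat of its head and the tip of its shank: 103 mm overall, shank 90 long, 20 in diameter; head 13 thick, 30 across flats, 35 across corners. Origin: on its axis at mid length, 13 mm above what it lies on. x: from head to tip (dips slightly); head at x = -51.5 to -38.5 mm, centre of mass at x = -7 mm. z up. About 0.29 kg.
- bolt_short: Loose plain steel hex bolt, the shorter of two, lying on a flat of its head and the tip of its shank: 58 mm overall, shank 45 long, 20 in diameter; head 13 thick, 30 across flats, 35 across corners. Origin: on its axis at mid length, 13 mm above what it lies on. x: from head to tip (dips slightly); head at x = -29.0 to -16.0 mm, centre of mass at x = -6 mm. z up. About 0.19 kg.
- tray_large_nuts: Grey plastic stock tray, fixed, 200 (x) by 130 (y) mm; walls 45 high and 3 thick, floor 3 thick. Front end (-x, finger pull 12 mm out, 32 above the bench) faces the robot. Holds five large nuts (46 mm across flats, 24 mm high), one on top of the others, in the rear half; the front half of the floor, x = -97 to 0 mm by 124 mm wide, is bare. Origin: centre of the underside, on the bench; z up.
- tray_small_nuts: Grey plastic stock tray, fixed, 200 (x) by 130 (y) mm; walls 45 high and 3 thick, floor 3 thick. Front end (-x, finger pull 12 mm out, 32 above the bench) faces the robot. Holds nine small nuts (30 mm across flats, 16 mm high), one on top of the others, in the rear half; the front half of the floor, x = -97 to 0 mm by 124 mm wide, is bare. Origin: centre of the underside, on the bench; z up.
- tray_long_bolts: Grey plastic stock tray, fixed, 200 (x) by 130 (y) mm; walls 45 high and 3 thick, floor 3 thick. Front end (-x, finger pull 12 mm out, 32 above the bench) faces the robot. Holds three long bolts (103 mm overall), lying along y, side by side, in the rear half; the front half of the floor, x = -97 to 0 mm by 124 mm wide, is bare. Origin: centre of the underside, on the bench; z up.
- tray_short_bolts: Grey plastic stock tray, fixed, 200 (x) by 130 (y) mm; walls 45 high and 3 thick, floor 3 thick. Front end (-x, finger pull 12 mm out, 32 above the bench) faces the robot. Holds six short bolts (58 mm overall), lying along y in two rows of three, in the rear half; the front half of the floor, x = -97 to 0 mm by 124 mm wide, is bare. Origin: centre of the underside, on the bench; z up.
- wrench: Bystander: loose steel combination wrench lying flat on the bench, 190 mm long (its x), up to 38 mm wide, 8 mm thick. Origin: middle of its underside.
- grease_tin: Bystander: loose round green tin with a metal lid, standing, 73 mm in diameter, 59 mm high. Origin: centre of its underside.
Mind the look-alikes: they are no part of the job. What is shaped like the nut_large but green or red is not meant.

How it is judged (in metres and radians):
At the end, for the whole second after the job is handed in: Each fastener rests in the tray of its own kind and size, its origin over the floor's front half (10 mm over the middle allowed): nuts flat (height within 4 mm, tilt under 0.15 rad), bolts on the floor (height within 6 mm) and parallel to the stock bolts within 0.4 rad, head to either side (x of nut_large in the frame of tray_large_nuts between -0.097 and 0.01 m and y of nut_large in the frame of tray_large_nuts between -0.062 and 0.062 m and z of nut_large in the frame of tray_large_nuts between 0.011 and 0.019 m and angle between the z axis of nut_large and the z axis of tray_large_nuts, either way round below 0.15 rad and linear speed of each of nut_large, nut_small, bolt_long, bolt_short below 0.02 m/s and angular speed of each of nut_large, nut_small, bolt_long, bolt_short below 0.2 rad/s and x of nut_small in the frame of tray_small_nuts between -0.097 and 0.01 m and y of nut_small in the frame of tray_small_nuts between -0.062 and 0.062 m and z of nut_small in the frame of tray_small_nuts between 0.007 and 0.015 m and angle between the z axis of nut_small and the z axis of tray_small_nuts, either way round below 0.15 rad and x of bolt_long in the frame of tray_long_bolts between -0.097 and 0.01 m and y of bolt_long in the frame of tray_long_bolts between -0.062 and 0.062 m and z of bolt_long in the frame of tray_long_bolts between 0.0099 and 0.0219 m and angle between the x axis of bolt_long and the y axis of tray_long_bolts, either way round below 0.4 rad and x of bolt_short in the frame of tray_short_bolts between -0.097 and 0.01 m and y of bolt_short in the frame of tray_short_bolts between -0.062 and 0.062 m and z of bolt_short in the frame of tray_short_bolts between 0.0102 and 0.0222 m and angle between the x axis of bolt_short and the y axis of tray_short_bolts, either way round below 0.4 rad); the robot touches nothing.
It fails at once if a fastener is dropped or thrown: out of the fingers' hold it moves faster than 0.8 m/s (a fall of about 35 mm) ((linear speed of nut_large above 0.8 m/s and contact force between nut_large and the fingers below 0.1 N) or (linear speed of nut_small above 0.8 m/s and contact force between nut_small and the fingers below 0.1 N) or (linear speed of bolt_long above 0.8 m/s and contact force between bolt_long and the fingers below 0.1 N) or (linear speed of bolt_short above 0.8 m/s and contact force between bolt_short and the fingers below 0.1 N)).
It fails at once if the wrench is disturbed (moved more than 20 mm) (distance of wrench from where it was at the start of the episode above 0.02 m).
It fails at once if the grease tin is disturbed (moved more than 20 mm) (distance of grease_tin from where it was at the start of the episode above 0.02 m).
It also fails if it takes over 102 s, if anything falls off the work surface, if the arm or the gripper's body presses on something with over 40 N, if the wrist force passes 120 N, or if a joint passes its speed limit or range.

## Robot

A 6-joint arm with a two-finger parallel gripper is mounted at the origin on the work surface. World frame = base frame: x ahead of the robot, y to its left, z up, the work surface at z = 0. Lengths are in mm, angles in rad, forces in N, time in s.
With the tool pointing down it reaches from about 350 to 975 mm from the base axis. Payload 7.1 kg.
Tool frame: the origin (TCP) lies on the mounting face of the last link; the fingertips stand 182 mm ahead of it and the grasp point (between the pads) lies 163 mm ahead of it (ctrl.tcp_to_tips is the distance from the TCP to the fingertips, in mm); z points along the fingers, y is the direction in which the jaws open and shut (so a half turn about z gives the same grasp; the last joint's range is limited). The gripper opens to 88 mm and grips with 3 to 60 N. Pads are 20 mm wide; open, the fingers measure 115 mm over their backs; the gripper's body (75 mm by 178 mm) begins 61 mm behind the grasp point.
Start: joints at [1.169, 0.423, 1.63, -0, 1.089, -0.019], TCP at [233.418, 579.761, 404.675] pointing down, gripper open.
Joint ranges: [-3, 3], [-0.9, 2.11], [0.09, 2.58], [-1.31, 4.45], [0.11, 2.69], [-2.54, 2.54]. Speed limits (rad/s): [2.39, 2.39, 3.01, 3.14, 3.14, 3.14].

## Interface

Orientations are given as a rotation vector (axis times angle).
In Python, from workcell import ctrl gives the robot as it stands. The module is installed in compiled form; this text tells all that it offers.
- The arm moves only by the tool send_rows, never from a script. Its argument "commands" is a list of rows, each an object with "translation": the shift along the world's x, y, z normalised to -1 to 1, where 1 is 0.1 m, a list of three; "twist": the turn, a rotation vector about the world's x, y, z normalised to -1 to 1, where 1 is 0.5 rad, a list of three. A call has exactly 10 rows; each row is the pose to reach, as a shift and turn from the pose commanded when the call began; what a row does not reach only later rows make up. A row lasts 1/10 s, in which the tool goes at most 50 mm and 8.59 degrees, less where a joint would pass 70% of its speed; a pose out of reach is approached as far as the arm can. A call with a number of a shift or a turn outside -1 to 1 is refused whole. A call with a gripper value outside its range is refused whole. "grip" is the closure, from -1 (fully open) to 1 (shut), set as the call begins (left out, the last holds). The fingers move at their own pace and stop on an object; the grip force is fixed at half the most. Time passes only in rows, so rows that repeat a pose let the fingers close, or fill a call up. It gives the time, the measured TCP pose, the force and the opening at its end, in the units of the state.
- ctrl.get_obs(): the state, without advancing time (a new reading comes with each control period).
- ctrl.get_image(name): name is "side" or "top" or "wrist"; returns a dict with "img" (480x640x3 uint8, red, green, blue), "intrinsics" (3x3 intrinsics, pixels), "dist" ([k1, k2, p1, p2, k3] as OpenCV has them; the pictures are not rectified), "cam_to_world" (4x4, takes a point from camera to world coordinates). Camera axes: x right, y down, z forward; pixel columns grow to the right and rows downward; lengths in mm; the calibration is good to about 2 mm. A picture is of the moment at which its call begins. There is no depth.
- ctrl.close_job(): hands the job in, once; it reports no verdict.
The state is a dict: "t": time; "qpos": joint angles; "qvel": joint speeds; "joint_torque": joint torques, N m; "ee_pos": TCP position; "orientation": TCP orientation; "ft_force": force on the tool from outside, world axes, zero at the start; "moment": the same for the moment, N m; "width": finger opening in mm.
Only numpy, scipy, OpenCV 4.12 (cv2) and the standard library are available. Lean on these libraries where they do the work, as an engineer would, in place of code of your own. Each camera call takes 0.05 s, during which the arm holds its last target. There are 200 camera calls.

## Working session

There is one attempt and no reset: what is moved stays moved. The work goes in short steps, Python scripts to look and compute and a tool call to move; the robot and the scene stay as the last step left them, time stands still between calls to the robot, and variables do not carry over. Pictures are saved under pics/ and viewed, about 12 in all and at most 16, crops included, and the job is handed in when it is done.

Besides the shell and the picture viewer there is one more tool, called after ">>>" as a command line: name --argument value ..., lists and objects as JSON in quotes. send_rows: Moves the arm, as the interface text tells. Its arguments: {"type":"object","properties":{"commands":{"type":"array","items":{"type":"object","properties":{"translation":{"type":"array","items":{"type":"number"}},"twist":{"type":"array","items":{"type":"number"}}}}},"grip":{"type":"number"}},"required":["commands"]}

```bash
mkdir -p pics; cat > h.py <<'E'
import numpy as np, cv2
from workcell import ctrl
def grab(n,f):
    d=ctrl.get_image(n); cv2.imwrite(f'pics/{f}.png',d['img'][:,:,::-1]); np.savez(f'pics/{f}.npz',**d); return d
def ray(d,uv,z):
    uv=np.array(uv,float).reshape(-1,1,2)
    K=np.array(d['intrinsics'],float); T=np.array(d['cam_to_world'],float)
    p=cv2.undistortPoints(uv,K,np.array(d['dist'],float)).reshape(-1,2)
    r=np.c_[p,np.ones(len(p))]@T[:3,:3].T; o=T[:3,3]
    return o+r*((z-o[2])/r[:,2])[:,None]
E
python3 - <<'E'
from h import *
for n in("top","side","wrist"):
    d=grab(n,n+"0"); print(n,np.round(d['cam_to_world'],2).tolist(),np.round(d['intrinsics'],0).tolist())
print(ctrl.get_obs())
E
```

```text
top [[-0.03, -0.98, 0.17, 321.25], [-1.0, 0.02, -0.01, 97.29], [0.01, -0.17, -0.98, 1113.66], [0.0, 0.0, 0.0, 1.0]] [[500.0, 0.0, 319.0], [0.0, 500.0, 244.0], [0.0, 0.0, 1.0]]
side [[0.86, -0.39, 0.33, 154.73], [-0.51, -0.66, 0.54, -472.22], [0.01, -0.64, -0.77, 835.76], [0.0, 0.0, 0.0, 1.0]] [[562.0, 0.0, 317.0], [0.0, 562.0, 235.0], [0.0, 0.0, 1.0]]
wrist [[0.37, 0.89, 0.26, 161.25], [0.93, -0.36, -0.11, 608.84], [-0.0, 0.28, -0.96, 382.8], [0.0, 0.0, 0.0, 1.0]] [[365.0, 0.0, 321.0], [0.0, 365.0, 237.0], [0.0, 0.0, 1.0]]
{'t': 0.15, 'qpos': array([ 1.16899912e+00,  4.23671802e-01,  1.63048098e+00, -3.75974141e-05,
        1.08858946e+00, -1.89671289e-02]), 'qvel': array([-3.38902603e-04, -1.09957219e-03, -2.49206120e-03,  2.24681053e-03,
       -1.63303299e-03, -1.23815148e-05]), 'joint_torque': array([ 3.22953365e-04, -5.44984174e+01, -2.73920292e+01,  6.44466165e-02,
        2.04076868e-02, -7.39591496e-05]), 'ee_pos': array([233.34752092, 579.58324306, 404.0892382 ]), 'orientation': array([-5.97616116e-01, -3.08401564e+00,  1.77675745e-03]), 'ft_force': array([-0.16822789,  0.32135095,  0.38807763]), 'moment': array([-0.03889946,  0.00523701, -0.0707382 ]), 'width': 87.66279677285621}
```

View pics/top0.png

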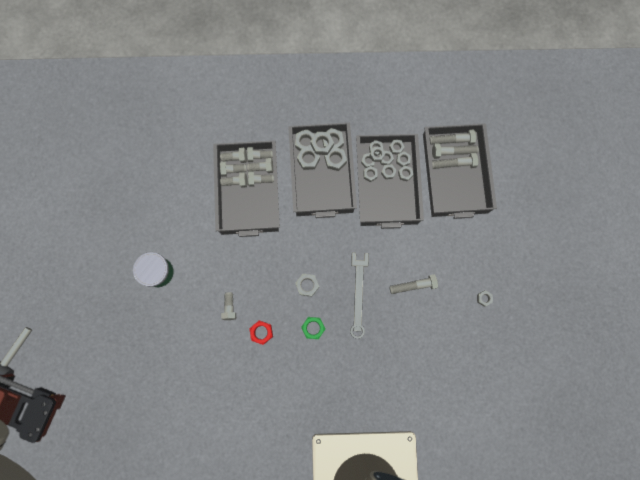

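View pics/side0.png

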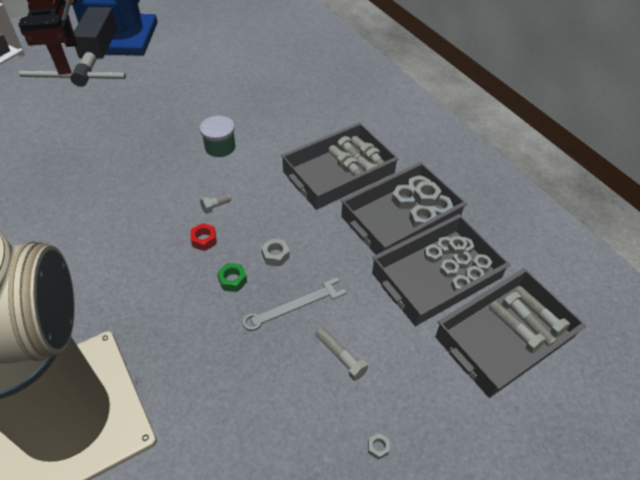

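Top view: trays left to right hold short bolts (248,188), large nuts (323,170), small nuts (389,181) and long bolts (459,171). The loose parts are the short bolt (228,306), large nut (307,285), long bolt (413,285) and small nut (485,298). The side view agrees.

```bash
python3 - <<'E'
from h import *
d=np.load('pics/top0.npz'); im=d['img']
sub=im[110:350,190:510]
hsv=cv2.cvtColor(im,cv2.COLOR_RGB2HSV).astype(int)
print('bench',im[260,300],hsv[260,300],'nut',im[285,297:302].tolist())
i=im.astype(int)
# fasteners: not bluish (b-r small) & bright
m=(((i[...,2]-i[...,0])<8)&(i.sum(2)>300)).astype(np.uint8)
m[:240]=0;m[345:]=0
n,l,s,c=cv2.connectedComponentsWithStats(m)
for k in range(1,n):
    if s[k,4]>30 and s[k,0]>190:
        pts=np.argwhere(l==k)[:,::-1].astype(np.float32)
        w=ray(d,pts,13)
        mu=w.mean(0);u,sv,vt=np.linalg.svd((w-mu)[:,:2],full_matrices=False)
        a=vt[0];pr=(w-mu)[:,:2]@a
        h=cv2.convexHull(w[:,:2].astype(np.float32));r=cv2.minAreaRect(h)
        print(s[k].tolist(),np.round(mu,1),'rectc',np.round(r[0],1),np.round(r[1],1),'axis',np.round(a,3),np.round([pr.min(),pr.max()],1))
# trays: dark
t=((i.sum(2)<300)).astype(np.uint8); t[:110]=0;t[245:]=0;t[:,:200]=0;t[:,505:]=0
n,l,s,c=cv2.connectedComponentsWithStats(t)
for k in range(1,n):
    if s[k,4]>400: print('tray',s[k].tolist())
cv2.imwrite('pics/crop.png',cv2.resize(sub,(800,600),interpolation=cv2.INTER_CUBIC)[:,:,::-1])
E
```

```text
bench [137 141 144] [103  12 144] nut [[154, 159, 154], [156, 161, 159], [154, 160, 158], [147, 148, 142], [131, 133, 134]]
[307, 322, 12, 12, 118] [331.2 101.5  13. ] rectc [331.3 102.1] [23.9 23.6] axis [-0.87   0.493] [-13.   13.1]
tray [292, 124, 61, 83, 487]
tray [428, 125, 65, 83, 954]
tray [423, 131, 70, 86, 470]
tray [360, 135, 60, 84, 690]
tray [217, 142, 62, 93, 894]
```

View pics/crop.png

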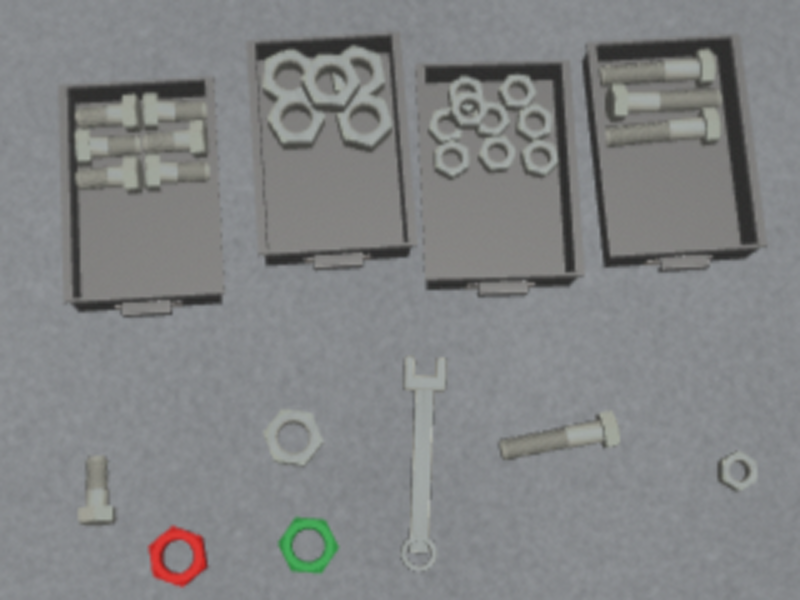

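```bash
python3 - <<'E'
from h import *
d=np.load('pics/top0.npz')
P=lambda x,y,z: ray(d,[[190+x*.4,110+y*.4]],z)[0,:2]
print('nutL',P(293,437,24),P(307,411,24),P(321,436,24),P(280,461,24),'nutS',P(738,471,16),'green',P(308,545,24))
print('boltS head',P(97,521,15),'tip',P(96,456,11)); print('boltL head',P(616,428,15),'tip',P(500,450,11))
print('wrench',P(425,360,8),P(419,555,8),'tin',ray(d,[[151,268]],59))
for n,c in dict(S=[(62,86),(213,80),(222,298),(66,303)],NL=[(250,43),(397,36),(410,248),(261,257)],NS=[(419,66),(568,62),(580,280),(427,285)],L=[(587,43),(740,38),(763,248),(604,260)]).items():
    q=np.array([P(*p,45) for p in c]); f=(q[2]+q[3])/2;b=(q[0]+q[1])/2;ax=(b-f)/np.linalg.norm(b-f)
    print(n,np.round(q,0).tolist(),'len',np.linalg.norm(b-f),'w',np.linalg.norm(q[2]-q[3]),'yaw',np.degrees(np.arctan2(ax[1],ax[0])),'target x=-50:',f+50*ax)
R=cv2.Rodrigues(ctrl.get_obs()['orientation'])[0];print(R[:,1],np.degrees(np.arctan2(R[1,1],R[0,1])))
E
```

```text
nutL [423.36616374 111.42015666] [445.8495785   98.67532532] [423.63473979  86.97624453] [402.7593456  123.16881095] nutS [ 384.47344109 -278.30162452] green [330.10990421 100.53368146]
boltS head [355.35431935 283.33311618] tip [412.12139424 285.1939907 ]
boltL head [ 425.05349177 -173.66328813] tip [408.56042095 -70.75703813]
wrench [490.94825868  -8.02089984] [319.17293848   4.05287695] tin [[463.85987746 441.31579894  59.        ]]
S [[742.0, 312.0], [745.0, 176.0], [544.0, 170.0], [543.0, 306.0]] len 199.97089398114505 w 135.8468011090321 yaw 1.6454854103697694 target x=-50: [593.64278276 239.79209028]
NL [[779.0, 142.0], [783.0, 9.0], [585.0, 5.0], [580.0, 136.0]] len 198.67087049157024 w 131.19146476874423 yaw 1.567603297330795 target x=-50: [632.65631609  71.63527214]
NS [[754.0, -10.0], [755.0, -145.0], [553.0, -143.0], [552.0, -9.0]] len 202.18245501606825 w 134.3920662663186 yaw -0.3667705485760433 target x=-50: [602.22090847 -76.41124357]
L [[773.0, -163.0], [775.0, -303.0], [578.0, -307.0], [570.0, -166.0]] len 199.5104339485317 w 141.5763459609103 yaw 0.8493705511365338 target x=-50: [ 624.12173771 -235.4911349 ]
[ 0.37353075  0.92761709 -0.00115001] 68.06645172325483
```

>>> send_rows --commands '[{"translation": [0.05, -0.1, -0.02], "twist": [0, 0, 0.03]}, {"translation": [0.1, -0.2, -0.05], "twist": [0, 0, 0.06]}, {"translation": [0.15, -0.3, -0.08], "twist": [0, 0, 0.09]}, {"translation": [0.2, -0.4, -0.1], "twist": [0, 0, 0.12]}, {"translation": [0.25, -0.5, -0.13], "twist": [0, 0, 0.15]}, {"translation": [0.3, -0.6, -0.15], "twist": [0, 0, 0.18]}, {"translation": [0.35, -0.7, -0.18], "twist": [0, 0, 0.21]}, {"translation": [0.4, -0.8, -0.2], "twist": [0, 0, 0.24]}, {"translation": [0.45, -0.9, -0.23], "twist": [0, 0, 0.26]}, {"translation": [0.5, -1, -0.25], "twist": [0, 0, 0.28]}]' --grip -1

```text
t: 1.15
ee_pos: [283.9, 478.7, 379.4]
orientation: [-0.38, -3.118, 0.0]
ft_force: [-1.0, 0.0, 0.8]
width: 87.8
```

>>> send_rows --commands '[{"translation": [0.05, -0.1, -0.02], "twist": [0, 0, 0.03]}, {"translation": [0.1, -0.2, -0.05], "twist": [0, 0, 0.06]}, {"translation": [0.15, -0.3, -0.08], "twist": [0, 0, 0.09]}, {"translation": [0.2, -0.4, -0.1], "twist": [0, 0, 0.12]}, {"translation": [0.25, -0.5, -0.13], "twist": [0, 0, 0.15]}, {"translation": [0.3, -0.6, -0.15], "twist": [0, 0, 0.18]}, {"translation": [0.35, -0.7, -0.18], "twist": [0, 0, 0.21]}, {"translation": [0.4, -0.8, -0.2], "twist": [0, 0, 0.24]}, {"translation": [0.45, -0.9, -0.23], "twist": [0, 0, 0.26]}, {"translation": [0.5, -1, -0.25], "twist": [0, 0, 0.28]}]'

```text
t: 2.15
ee_pos: [333.7, 378.8, 354.5]
orientation: [-0.16, -3.137, 0.0]
ft_force: [0.1, 0.2, 0.6]
width: 87.6
```

>>> send_rows --commands '[{"translation": [0.05, -0.1, -0.02], "twist": [0, 0, 0.03]}, {"translation": [0.1, -0.2, -0.05], "twist": [0, 0, 0.06]}, {"translation": [0.15, -0.3, -0.08], "twist": [0, 0, 0.09]}, {"translation": [0.2, -0.4, -0.1], "twist": [0, 0, 0.12]}, {"translation": [0.25, -0.5, -0.13], "twist": [0, 0, 0.15]}, {"translation": [0.3, -0.6, -0.15], "twist": [0, 0, 0.18]}, {"translation": [0.35, -0.7, -0.18], "twist": [0, 0, 0.21]}, {"translation": [0.42, -0.8, -0.2], "twist": [0, 0, 0.24]}, {"translation": [0.48, -0.9, -0.23], "twist": [0, 0, 0.26]}, {"translation": [0.52, -0.96, -0.25], "twist": [0, 0, 0.28]}]'

```text
t: 3.15
ee_pos: [385.7, 282.7, 329.5]
orientation: [0.059, -3.141, 0.0]
ft_force: [0.3, -0.9, -0.1]
width: 88.1
```

```bash
python3 - <<'E'
from h import *
d=grab("wrist","w1"); o=ctrl.get_obs();R=cv2.Rodrigues(o['orientation'])[0]
print(o['t'],o['ee_pos'],np.degrees(np.arctan2(R[1,1],R[0,1])),R[:,2],o['qpos'])
E
```

```text
3.2 [385.92854436 282.37299016 329.28497998] 92.15356310456812 [-2.26844206e-04 -5.36274632e-04 -9.99999830e-01] [ 6.06862961e-01  3.23364249e-01  2.00459839e+00 -4.27919564e-04
  8.14122232e-01 -1.00122622e+00]
```

View pics/w1.png

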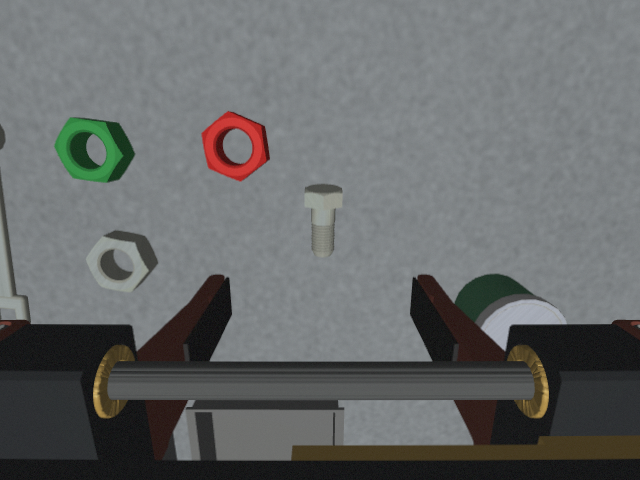

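Wrist view: the short bolt is vertical, with its head end at (324,190) and tip at (322,256). It is well centred between the fingers. The large nut is at (115,262).

```bash
python3 - <<'E'
from h import *
d=np.load('pics/w1.npz')
print('boltS', ray(d,[[324,188]],26),ray(d,[[322,256]],10))
i=d['img'].astype(int)
g=i.min(2)
m=((g>175)).astype(np.uint8)
print(i[262,95],i[300,250],i[150,105],i[240,320])
n,l,s,c=cv2.connectedComponentsWithStats(m)
for k in range(1,n):
    if s[k,4]>100: print(s[k],c[k])
E
```

```text
boltS [[350.97881306 284.4937778   26.        ]] [[412.42258683 285.37747709  10.        ]]
[150 157 155] [134 138 140] [122 130 128] [129 131 122]
```

>>> send_rows --commands '[{"translation": [0, 0.01, -0.1], "twist": [0, 0, 0]}, {"translation": [0, 0.02, -0.2], "twist": [0, 0, 0]}, {"translation": [0, 0.02, -0.3], "twist": [0, 0, 0]}, {"translation": [0, 0.02, -0.4], "twist": [0, 0, 0]}, {"translation": [0, 0.02, -0.5], "twist": [0, 0, 0]}, {"translation": [0, 0.02, -0.6], "twist": [0, 0, 0]}, {"translation": [0, 0.02, -0.7], "twist": [0, 0, 0]}, {"translation": [0, 0.02, -0.8], "twist": [0, 0, 0]}, {"translation": [0, 0.02, -0.9], "twist": [0, 0, 0]}, {"translation": [0, 0.02, -1], "twist": [0, 0, 0]}]' --grip -0.3

```text
t: 4.2
ee_pos: [385.4, 285.8, 228.9]
orientation: [-0.058, 3.141, 0.0]
ft_force: [0.4, -0.1, -0.0]
width: 57.3
```

>>> send_rows --commands '[{"translation": [0, 0, -0.06], "twist": [0, 0, 0]}, {"translation": [0, 0, -0.12], "twist": [0, 0, 0]}, {"translation": [0, 0, -0.18], "twist": [0, 0, 0]}, {"translation": [0, 0, -0.24], "twist": [0, 0, 0]}, {"translation": [0, 0, -0.29], "twist": [0, 0, 0]}, {"translation": [0, 0, -0.34], "twist": [0, 0, 0]}, {"translation": [0, 0, -0.38], "twist": [0, 0, 0]}, {"translation": [0, 0, -0.41], "twist": [0, 0, 0]}, {"translation": [0, 0, -0.43], "twist": [0, 0, 0]}, {"translation": [0, 0, -0.43], "twist": [0, 0, 0]}]'

```text
t: 5.2
ee_pos: [385.4, 285.7, 186.5]
orientation: [0.058, -3.141, 0.0]
ft_force: [0.4, 0.2, -0.7]
width: 57.1
```

>>> send_rows --commands '[{"translation": [0, 0, 0], "twist": [0, 0, 0]}, {"translation": [0, 0, 0], "twist": [0, 0, 0]}, {"translation": [0, 0, 0], "twist": [0, 0, 0]}, {"translation": [0, 0, 0], "twist": [0, 0, 0]}, {"translation": [0, 0, 0], "twist": [0, 0, 0]}, {"translation": [0, 0, 0], "twist": [0, 0, 0]}, {"translation": [0, 0, 0], "twist": [0, 0, 0]}, {"translation": [0, 0, 0], "twist": [0, 0, 0]}, {"translation": [0, 0, 0], "twist": [0, 0, 0]}, {"translation": [0, 0, 0], "twist": [0, 0, 0]}]' --grip 1

```text
t: 6.2
ee_pos: [385.5, 285.8, 186.7]
orientation: [-0.058, 3.141, 0.0]
ft_force: [0.2, -0.1, 1.0]
width: 19.5
```

>>> send_rows --commands '[{"translation": [0, 0, 0.06], "twist": [0, 0, 0]}, {"translation": [0, 0, 0.14], "twist": [0, 0, -0.08]}, {"translation": [0, 0, 0.22], "twist": [0, 0, -0.16]}, {"translation": [0, 0, 0.3], "twist": [0, 0, -0.25]}, {"translation": [0, 0, 0.38], "twist": [0, 0, -0.34]}, {"translation": [0, 0, 0.46], "twist": [0, 0, -0.43]}, {"translation": [0, 0, 0.54], "twist": [0, 0, -0.52]}, {"translation": [0, 0, 0.62], "twist": [0, 0, -0.61]}, {"translation": [0, 0, 0.7], "twist": [0, 0, -0.7]}, {"translation": [0, 0, 0.8], "twist": [0, 0, -0.79]}]'

```text
t: 7.2
ee_pos: [385.1, 285.5, 267.0]
orientation: [-0.562, -3.09, 0.001]
ft_force: [-0.1, 0.2, -2.3]
width: 19.3
```

>>> send_rows --commands '[{"translation": [0.07, -0.01, 0], "twist": [0, 0, -0.08]}, {"translation": [0.14, -0.03, 0], "twist": [0, 0, -0.16]}, {"translation": [0.21, -0.04, 0], "twist": [0, 0, -0.24]}, {"translation": [0.28, -0.06, 0], "twist": [0, 0, -0.32]}, {"translation": [0.35, -0.08, 0], "twist": [0, 0, -0.4]}, {"translation": [0.42, -0.1, 0], "twist": [0, 0, -0.48]}, {"translation": [0.49, -0.11, 0], "twist": [0, 0, -0.56]}, {"translation": [0.56, -0.13, 0], "twist": [0, 0, -0.64]}, {"translation": [0.63, -0.14, 0], "twist": [0, 0, -0.72]}, {"translation": [0.7, -0.15, 0], "twist": [0, 0, -0.79]}]'

```text
t: 8.2
ee_pos: [456.0, 270.5, 266.6]
orientation: [-1.159, -2.92, 0.0]
ft_force: [-0.7, -0.7, -1.6]
width: 19.3
```

>>> send_rows --commands '[{"translation": [0.07, -0.01, 0], "twist": [0, 0, -0.08]}, {"translation": [0.14, -0.03, 0], "twist": [0, 0, -0.16]}, {"translation": [0.21, -0.04, 0], "twist": [0, 0, -0.24]}, {"translation": [0.28, -0.06, 0], "twist": [0, 0, -0.32]}, {"translation": [0.35, -0.08, 0], "twist": [0, 0, -0.4]}, {"translation": [0.42, -0.1, 0], "twist": [0, 0, -0.48]}, {"translation": [0.49, -0.11, 0], "twist": [0, 0, -0.56]}, {"translation": [0.56, -0.13, 0], "twist": [0, 0, -0.64]}, {"translation": [0.63, -0.14, 0], "twist": [0, 0, -0.72]}, {"translation": [0.7, -0.15, 0], "twist": [0, 0, -0.79]}]'

```text
t: 9.2
ee_pos: [525.9, 255.5, 266.5]
orientation: [-1.709, -2.636, 0.0]
ft_force: [0.1, 1.4, -1.0]
width: 19.6
```

>>> send_rows --commands '[{"translation": [0.07, -0.01, 0], "twist": [0, 0, -0.08]}, {"translation": [0.14, -0.03, 0], "twist": [0, 0, -0.16]}, {"translation": [0.21, -0.04, 0], "twist": [0, 0, -0.24]}, {"translation": [0.28, -0.06, 0], "twist": [0, 0, -0.32]}, {"translation": [0.35, -0.08, 0], "twist": [0, 0, -0.4]}, {"translation": [0.42, -0.1, 0], "twist": [0, 0, -0.48]}, {"translation": [0.49, -0.11, 0], "twist": [0, 0, -0.56]}, {"translation": [0.56, -0.13, 0], "twist": [0, 0, -0.64]}, {"translation": [0.62, -0.14, 0], "twist": [0, 0, -0.72]}, {"translation": [0.64, -0.15, 0], "twist": [0, 0, -0.77]}]'

```text
t: 10.2
ee_pos: [590.1, 240.5, 266.6]
orientation: [2.182, 2.26, 0.0]
ft_force: [0.5, -0.0, -2.1]
width: 19.3
```

```bash
python3 - <<'E'
from h import *
d=grab("wrist","w2"); o=ctrl.get_obs();R=cv2.Rodrigues(o['orientation'])[0]
print(o['t'],o['ee_pos'],np.degrees(np.arctan2(R[1,1],R[0,1])),o['width'],o['qpos'])
E
```

```text
10.25 [590.03398183 240.46116688 266.52421666] 1.988965714876729 19.535067882654527 [ 3.68323577e-01  6.13690533e-01  1.67896264e+00 -9.29721720e-05
  8.48848769e-01  3.33671016e-01]
```

View pics/w2.png

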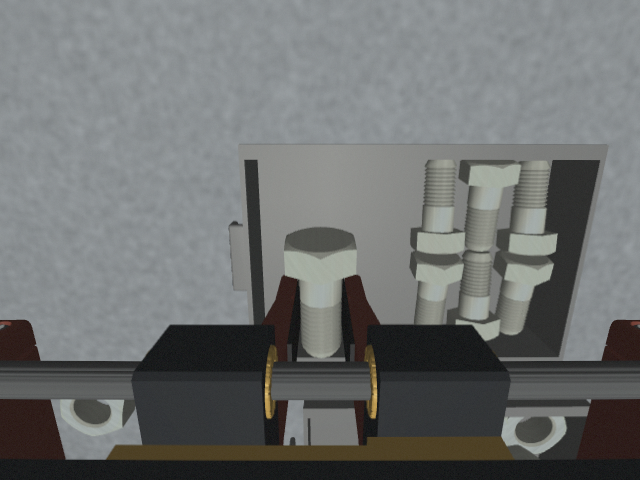

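Wrist view: the bolt is held parallel to the stock, between the front wall (x≈255) and the stock bolts (x≥412), with clearance on both sides. I'll lower it.

>>> send_rows --commands '[{"translation": [0, 0, -0.1], "twist": [0, 0, 0]}, {"translation": [0, 0, -0.2], "twist": [0, 0, 0]}, {"translation": [0, 0, -0.3], "twist": [0, 0, 0]}, {"translation": [0, 0, -0.4], "twist": [0, 0, 0]}, {"translation": [0, 0, -0.5], "twist": [0, 0, 0]}, {"translation": [0, 0, -0.6], "twist": [0, 0, 0]}, {"translation": [0, 0, -0.67], "twist": [0, 0, 0]}, {"translation": [0, 0, -0.72], "twist": [0, 0, 0]}, {"translation": [0, 0, -0.75], "twist": [0, 0, 0]}, {"translation": [0, 0, -0.77], "twist": [0, 0, 0]}]'

```text
t: 11.25
ee_pos: [589.5, 240.8, 189.6]
orientation: [2.179, 2.263, 0.0]
ft_force: [-3.5, -2.7, 9.5]
width: 19.1
```

>>> send_rows --commands '[{"translation": [0, 0, 0], "twist": [0, 0, 0]}, {"translation": [0, 0, 0], "twist": [0, 0, 0]}, {"translation": [0, 0, 0], "twist": [0, 0, 0]}, {"translation": [0, 0, 0], "twist": [0, 0, 0]}, {"translation": [0, 0, 0.04], "twist": [0, 0, 0]}, {"translation": [0, 0, 0.1], "twist": [0, 0, 0]}, {"translation": [0, 0, 0.2], "twist": [0, 0, 0]}, {"translation": [0, 0, 0.3], "twist": [0, 0, 0]}, {"translation": [0, 0, 0.4], "twist": [0, 0, 0]}, {"translation": [0, 0, 0.5], "twist": [0, 0, 0]}]' --grip 0.1

```text
t: 12.25
ee_pos: [589.5, 240.8, 241.0]
orientation: [2.179, 2.263, 0.001]
ft_force: [0.1, -0.7, -0.2]
width: 39.6
```

>>> send_rows --commands '[{"translation": [-0.04, -0.03, 0.1], "twist": [0, 0, 0.1]}, {"translation": [-0.12, -0.1, 0.2], "twist": [0, 0, 0.2]}, {"translation": [-0.21, -0.16, 0.28], "twist": [0, 0, 0.3]}, {"translation": [-0.3, -0.23, 0.34], "twist": [0, 0, 0.4]}, {"translation": [-0.39, -0.3, 0.4], "twist": [0, 0, 0.5]}, {"translation": [-0.48, -0.37, 0.4], "twist": [0, 0, 0.6]}, {"translation": [-0.57, -0.44, 0.4], "twist": [0, 0, 0.7]}, {"translation": [-0.66, -0.51, 0.4], "twist": [0, 0, 0.8]}, {"translation": [-0.75, -0.58, 0.4], "twist": [0, 0, 0.9]}, {"translation": [-0.83, -0.65, 0.4], "twist": [0, 0, 1]}]' --grip -1

```text
t: 13.25
ee_pos: [506.0, 175.5, 280.4]
orientation: [1.548, 2.733, 0.001]
ft_force: [1.0, 0.2, -0.5]
width: 87.8
```

>>> send_rows --commands '[{"translation": [-0.08, -0.07, 0.04], "twist": [0, 0, 0.1]}, {"translation": [-0.16, -0.13, 0.08], "twist": [0, 0, 0.2]}, {"translation": [-0.25, -0.2, 0.12], "twist": [0, 0, 0.3]}, {"translation": [-0.33, -0.26, 0.16], "twist": [0, 0, 0.4]}, {"translation": [-0.42, -0.33, 0.2], "twist": [0, 0, 0.5]}, {"translation": [-0.5, -0.39, 0.24], "twist": [0, 0, 0.6]}, {"translation": [-0.58, -0.46, 0.28], "twist": [0, 0, 0.7]}, {"translation": [-0.67, -0.52, 0.32], "twist": [0, 0, 0.8]}, {"translation": [-0.77, -0.6, 0.36], "twist": [0, 0, 0.9]}, {"translation": [-0.83, -0.65, 0.4], "twist": [0, 0, 1]}]'

```text
t: 14.25
ee_pos: [422.7, 110.4, 320.4]
orientation: [0.824, 3.031, 0.0]
ft_force: [-0.3, 1.0, -0.1]
width: 87.8
```

```bash
python3 - <<'E'
from h import *
d=grab("wrist","w3"); grab("top","t3"); o=ctrl.get_obs();R=cv2.Rodrigues(o['orientation'])[0]
print(o['t'],o['ee_pos'],np.degrees(np.arctan2(R[1,1],R[0,1])),o['width'],o['qpos'])
E
```

```text
14.35 [422.84674302 110.39645201 320.55472018] 59.473066080225166 87.72135313611082 [ 2.28151417e-01  2.85191915e-01  2.09529329e+00 -3.01141963e-05
  7.60297007e-01 -8.09827426e-01]
```

View pics/w3.png

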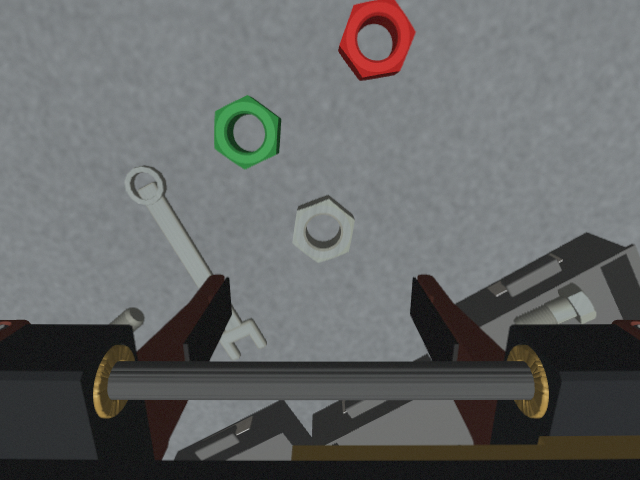

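Wrist view: the large nut is at (323,230), centred between the jaws. Its top-face corners are about (299,210), (328,202), (354,220), (349,250), (320,262) and (292,238).

```bash
python3 - <<'E'
from h import *
d=np.load('pics/w3.npz')
w=ray(d,[(299,210),(328,202),(354,220),(349,250),(320,262),(292,238)],24)[:,:2]
c=w.mean(0);v=w-c;print(c,np.hypot(*v.T),np.degrees(np.arctan2(v[:,1],v[:,0]))%60)
t=np.load('pics/t3.npz')['img'];cv2.imwrite('pics/t3c.png',cv2.resize(t[110:330,190:510],(800,550))[:,:,::-1])
E
```

```text
[422.00084854 113.75534141] [25.20652625 22.98591084 25.01172662 25.65826667 26.19475752 25.62404699] [18.66671133 21.50722314 19.73639569 21.33019606 23.24779266 13.04173686]
```

>>> send_rows --commands '[{"translation": [0, 0.02, -0.08], "twist": [0, 0, -0.04]}, {"translation": [0, 0.03, -0.18], "twist": [0, 0, -0.08]}, {"translation": [0, 0.03, -0.28], "twist": [0, 0, -0.12]}, {"translation": [0, 0.03, -0.38], "twist": [0, 0, -0.16]}, {"translation": [0, 0.03, -0.48], "twist": [0, 0, -0.2]}, {"translation": [0, 0.03, -0.58], "twist": [0, 0, -0.24]}, {"translation": [0, 0.03, -0.68], "twist": [0, 0, -0.28]}, {"translation": [0, 0.03, -0.78], "twist": [0, 0, -0.32]}, {"translation": [0, 0.03, -0.86], "twist": [0, 0, -0.32]}, {"translation": [0, 0.03, -0.92], "twist": [0, 0, -0.32]}]'

```text
t: 15.35
ee_pos: [423.4, 113.7, 226.9]
orientation: [-1.066, -2.955, 0.0]
ft_force: [-0.3, 0.1, -0.8]
width: 87.8
```

>>> send_rows --commands '[{"translation": [0, 0, -0.08], "twist": [0, 0, 0]}, {"translation": [0, 0, -0.16], "twist": [0, 0, 0]}, {"translation": [0, 0, -0.24], "twist": [0, 0, 0]}, {"translation": [0, 0, -0.3], "twist": [0, 0, 0]}, {"translation": [0, 0, -0.35], "twist": [0, 0, 0]}, {"translation": [0, 0, -0.39], "twist": [0, 0, 0]}, {"translation": [0, 0, -0.42], "twist": [0, 0, 0]}, {"translation": [0, 0, -0.42], "twist": [0, 0, 0]}, {"translation": [0, 0, -0.42], "twist": [0, 0, 0]}, {"translation": [0, 0, -0.42], "twist": [0, 0, 0]}]'

```text
t: 16.35
ee_pos: [423.5, 113.8, 185.9]
orientation: [1.067, 2.955, 0.0]
ft_force: [-0.3, 0.2, -0.5]
width: 88.4
```

>>> send_rows --commands '[{"translation": [0, 0, 0], "twist": [0, 0, 0]}, {"translation": [0, 0, 0], "twist": [0, 0, 0]}, {"translation": [0, 0, 0], "twist": [0, 0, 0]}, {"translation": [0, 0, 0], "twist": [0, 0, 0]}, {"translation": [0, 0, 0], "twist": [0, 0, 0]}, {"translation": [0, 0, 0], "twist": [0, 0, 0]}, {"translation": [0, 0, 0], "twist": [0, 0, 0]}, {"translation": [0, 0, 0], "twist": [0, 0, 0]}, {"translation": [0, 0, 0], "twist": [0, 0, 0]}, {"translation": [0, 0, 0], "twist": [0, 0, 0]}]' --grip 1

```text
t: 17.35
ee_pos: [423.3, 113.7, 185.7]
orientation: [-1.066, -2.955, 0.0]
ft_force: [-0.3, -1.4, 2.2]
width: 46.0
```

View pics/t3c.png

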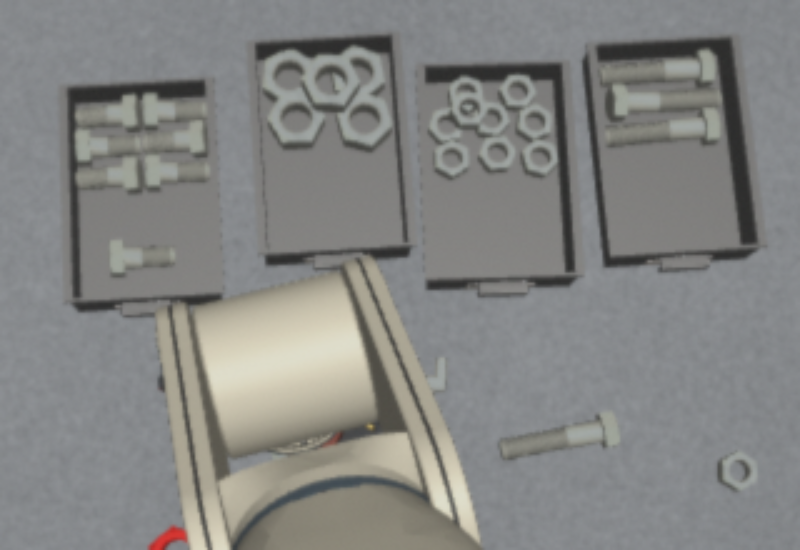

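The top view shows the short bolt lying well in its tray, and the large nut is gripped at 46.0 mm. Next I'll carry it over.

>>> send_rows --commands '[{"translation": [0, 0, 0.06], "twist": [0, 0, 0]}, {"translation": [0, 0, 0.14], "twist": [0, 0, 0.05]}, {"translation": [0, 0, 0.22], "twist": [0, 0, 0.1]}, {"translation": [0, 0, 0.3], "twist": [0, 0, 0.15]}, {"translation": [0, 0, 0.38], "twist": [0, 0, 0.2]}, {"translation": [0, 0, 0.46], "twist": [0, 0, 0.25]}, {"translation": [0, 0, 0.54], "twist": [0, 0, 0.3]}, {"translation": [0, 0, 0.62], "twist": [0, 0, 0.35]}, {"translation": [0, 0, 0.7], "twist": [0, 0, 0.4]}, {"translation": [0, 0, 0.8], "twist": [0, 0, 0.46]}]'

```text
t: 18.35
ee_pos: [423.3, 113.7, 266.2]
orientation: [-0.717, -3.058, 0.0]
ft_force: [-0.4, -0.7, -2.2]
width: 46.3
```

>>> send_rows --commands '[{"translation": [0.1, -0.02, 0], "twist": [0, 0, 0.05]}, {"translation": [0.2, -0.04, 0], "twist": [0, 0, 0.1]}, {"translation": [0.3, -0.06, 0], "twist": [0, 0, 0.15]}, {"translation": [0.4, -0.08, 0], "twist": [0, 0, 0.2]}, {"translation": [0.5, -0.1, 0], "twist": [0, 0, 0.25]}, {"translation": [0.6, -0.12, 0], "twist": [0, 0, 0.3]}, {"translation": [0.7, -0.14, 0], "twist": [0, 0, 0.35]}, {"translation": [0.8, -0.16, 0], "twist": [0, 0, 0.4]}, {"translation": [0.9, -0.18, 0], "twist": [0, 0, 0.45]}, {"translation": [1, -0.2, 0], "twist": [0, 0, 0.5]}]'

```text
t: 19.35
ee_pos: [523.7, 93.6, 265.9]
orientation: [-0.33, -3.124, 0.0]
ft_force: [-0.2, 0.0, -2.1]
width: 45.8
```

>>> send_rows --commands '[{"translation": [0.1, -0.02, 0], "twist": [0, 0, 0.05]}, {"translation": [0.2, -0.04, 0], "twist": [0, 0, 0.1]}, {"translation": [0.3, -0.06, 0], "twist": [0, 0, 0.15]}, {"translation": [0.4, -0.08, 0], "twist": [0, 0, 0.2]}, {"translation": [0.5, -0.1, 0], "twist": [0, 0, 0.25]}, {"translation": [0.6, -0.12, 0], "twist": [0, 0, 0.3]}, {"translation": [0.7, -0.14, 0], "twist": [0, 0, 0.35]}, {"translation": [0.8, -0.16, 0], "twist": [0, 0, 0.4]}, {"translation": [0.9, -0.18, 0], "twist": [0, 0, 0.45]}, {"translation": [1, -0.21, 0], "twist": [0, 0, 0.46]}]'

```text
t: 20.35
ee_pos: [623.9, 72.7, 265.8]
orientation: [0.029, -3.141, 0.0]
ft_force: [0.2, -0.3, -2.4]
width: 45.8
```

```bash
python3 - <<'E'
from h import *
d=grab("wrist","w4"); o=ctrl.get_obs();R=cv2.Rodrigues(o['orientation'])[0]
print(o['t'],o['ee_pos'],np.degrees(np.arctan2(R[1,1],R[0,1])),o['width'],o['qpos'])
E
```

```text
20.4 [625.38886998  72.25365304 266.02053976] 91.02538099183826 45.94367715715487 [ 9.61701647e-02  6.05255665e-01  1.69776760e+00 -3.30304397e-04
  8.36645988e-01 -1.49230147e+00]
```

View pics/w4.png

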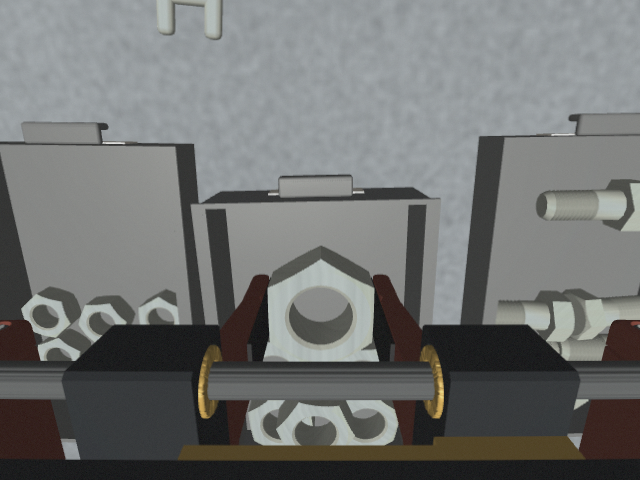

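Wrist view: the nut is held at (320,300), centred in its tray and clear of the front wall (row 200). I'll lower and release.

>>> send_rows --commands '[{"translation": [0, 0, -0.1], "twist": [0, 0, 0]}, {"translation": [0, 0, -0.2], "twist": [0, 0, 0]}, {"translation": [0, 0, -0.3], "twist": [0, 0, 0]}, {"translation": [0, 0, -0.4], "twist": [0, 0, 0]}, {"translation": [0, 0, -0.5], "twist": [0, 0, 0]}, {"translation": [0, 0, -0.6], "twist": [0, 0, 0]}, {"translation": [0, 0, -0.67], "twist": [0, 0, 0]}, {"translation": [0, 0, -0.72], "twist": [0, 0, 0]}, {"translation": [0, 0, -0.75], "twist": [0, 0, 0]}, {"translation": [0, 0, -0.77], "twist": [0, 0, 0]}]'

```text
t: 21.4
ee_pos: [623.5, 72.7, 188.7]
orientation: [-0.027, 3.141, -0.0]
ft_force: [-6.3, -0.2, 21.5]
width: 45.8
```

>>> send_rows --commands '[{"translation": [0, 0, 0], "twist": [0, 0, 0]}, {"translation": [0, 0, 0], "twist": [0, 0, 0]}, {"translation": [0, 0, 0], "twist": [0, 0, 0]}, {"translation": [0, 0, 0], "twist": [0, 0, 0]}, {"translation": [0, 0, 0.04], "twist": [0, 0, 0]}, {"translation": [0, 0, 0.1], "twist": [0, 0, 0]}, {"translation": [0, 0, 0.2], "twist": [0, 0, 0]}, {"translation": [0, 0, 0.3], "twist": [0, 0, 0]}, {"translation": [0, 0, 0.4], "twist": [0, 0, 0]}, {"translation": [0, 0, 0.5], "twist": [0, 0, 0]}]' --grip -0.5

```text
t: 22.4
ee_pos: [623.5, 72.8, 240.0]
orientation: [-0.027, 3.141, 0.0]
ft_force: [-0.1, 0.7, -0.1]
width: 65.8
```

>>> send_rows --commands '[{"translation": [-0.05, -0.05, 0.08], "twist": [0, 0, -0.09]}, {"translation": [-0.11, -0.1, 0.16], "twist": [0, 0, -0.18]}, {"translation": [-0.18, -0.17, 0.24], "twist": [0, 0, -0.27]}, {"translation": [-0.25, -0.24, 0.3], "twist": [0, 0, -0.36]}, {"translation": [-0.32, -0.31, 0.36], "twist": [0, 0, -0.45]}, {"translation": [-0.39, -0.38, 0.4], "twist": [0, 0, -0.55]}, {"translation": [-0.46, -0.45, 0.4], "twist": [0, 0, -0.65]}, {"translation": [-0.53, -0.52, 0.4], "twist": [0, 0, -0.75]}, {"translation": [-0.6, -0.59, 0.4], "twist": [0, 0, -0.85]}, {"translation": [-0.68, -0.67, 0.4], "twist": [0, 0, -0.95]}]' --grip -1

```text
t: 23.4
ee_pos: [555.2, 5.5, 279.4]
orientation: [0.716, 3.058, 0.0]
ft_force: [0.2, 0.2, -0.1]
width: 87.8
```

>>> send_rows --commands '[{"translation": [-0.07, -0.07, 0.04], "twist": [0, 0, -0.09]}, {"translation": [-0.14, -0.14, 0.08], "twist": [0, 0, -0.18]}, {"translation": [-0.21, -0.2, 0.12], "twist": [0, 0, -0.27]}, {"translation": [-0.28, -0.27, 0.16], "twist": [0, 0, -0.36]}, {"translation": [-0.35, -0.34, 0.2], "twist": [0, 0, -0.45]}, {"translation": [-0.42, -0.4, 0.24], "twist": [0, 0, -0.55]}, {"translation": [-0.49, -0.47, 0.28], "twist": [0, 0, -0.65]}, {"translation": [-0.56, -0.54, 0.32], "twist": [0, 0, -0.75]}, {"translation": [-0.63, -0.6, 0.36], "twist": [0, 0, -0.85]}, {"translation": [-0.69, -0.67, 0.4], "twist": [0, 0, -0.95]}]'

```text
t: 24.4
ee_pos: [486.0, -61.4, 319.5]
orientation: [1.415, 2.804, 0.0]
ft_force: [-0.4, -0.1, 1.0]
width: 88.1
```

>>> send_rows --commands '[{"translation": [-0.07, -0.07, 0], "twist": [0, 0, -0.09]}, {"translation": [-0.14, -0.14, 0], "twist": [0, 0, -0.18]}, {"translation": [-0.21, -0.2, 0], "twist": [0, 0, -0.27]}, {"translation": [-0.28, -0.27, 0], "twist": [0, 0, -0.36]}, {"translation": [-0.35, -0.34, 0], "twist": [0, 0, -0.45]}, {"translation": [-0.42, -0.4, 0], "twist": [0, 0, -0.55]}, {"translation": [-0.49, -0.47, 0], "twist": [0, 0, -0.65]}, {"translation": [-0.56, -0.54, 0], "twist": [0, 0, -0.75]}, {"translation": [-0.63, -0.6, 0], "twist": [0, 0, -0.85]}, {"translation": [-0.69, -0.67, 0], "twist": [0, 0, -0.95]}]'

```text
t: 25.4
ee_pos: [416.7, -128.7, 318.6]
orientation: [-2.038, -2.391, 0.0]
ft_force: [0.8, 0.4, -0.7]
width: 87.6
```

```bash
python3 - <<'E'
from h import *
d=grab("wrist","w5"); o=ctrl.get_obs();R=cv2.Rodrigues(o['orientation'])[0]
print(o['t'],o['ee_pos'],np.degrees(np.arctan2(R[1,1],R[0,1])),o['width'],o['qpos'])
E
```

```text
25.45 [ 416.06273013 -129.20510565  318.4811227 ] 8.974347749319849 88.07578011435628 [-3.28321407e-01  2.87663708e-01  2.09888563e+00 -4.82878800e-04
  7.56063112e-01 -4.84601743e-01]
```

View pics/w5.png

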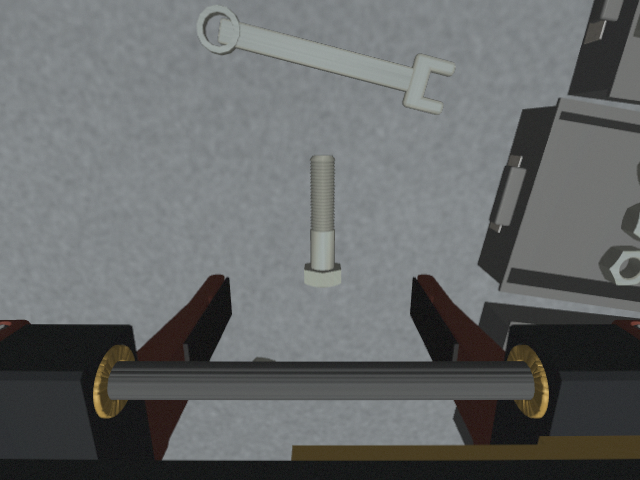

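```bash
python3 - <<'E'
from h import *
d=np.load('pics/w5.npz')
print(ray(d,[[323,286]],5),ray(d,[[322,155]],12),ray(d,[[323,267]],28))
E
```

```text
[[ 426.61211177 -180.1515128     5.        ]] [[407.85428947 -69.88917478  12.        ]] [[ 422.22233296 -154.02222857   28.        ]]
```

Wrist view: the long bolt runs vertically from (322,156) to its head end at (323,286). The jaws are centred on its centre of mass, so I'll descend and grip.

>>> send_rows --commands '[{"translation": [0, 0, -0.08], "twist": [0, 0, 0]}, {"translation": [0, 0, -0.18], "twist": [0, 0, 0]}, {"translation": [0, 0, -0.28], "twist": [0, 0, 0]}, {"translation": [0, 0, -0.38], "twist": [0, 0, 0]}, {"translation": [0, 0, -0.48], "twist": [0, 0, 0]}, {"translation": [0, 0, -0.58], "twist": [0, 0, 0]}, {"translation": [0, 0, -0.68], "twist": [0, 0, 0]}, {"translation": [0, 0, -0.78], "twist": [0, 0, 0]}, {"translation": [0, 0, -0.86], "twist": [0, 0, 0]}, {"translation": [0, 0, -0.92], "twist": [0, 0, 0]}]' --grip -0.3

```text
t: 26.45
ee_pos: [417.3, -128.2, 225.9]
orientation: [-2.033, -2.394, 0.0]
ft_force: [-0.8, 0.2, 1.0]
width: 57.2
```

>>> send_rows --commands '[{"translation": [0, 0, -0.08], "twist": [0, 0, 0]}, {"translation": [0, 0, -0.16], "twist": [0, 0, 0]}, {"translation": [0, 0, -0.24], "twist": [0, 0, 0]}, {"translation": [0, 0, -0.3], "twist": [0, 0, 0]}, {"translation": [0, 0, -0.35], "twist": [0, 0, 0]}, {"translation": [0, 0, -0.38], "twist": [0, 0, 0]}, {"translation": [0, 0, -0.4], "twist": [0, 0, 0]}, {"translation": [0, 0, -0.4], "twist": [0, 0, 0]}, {"translation": [0, 0, -0.4], "twist": [0, 0, 0]}, {"translation": [0, 0, -0.4], "twist": [0, 0, 0]}]'

```text
t: 27.45
ee_pos: [417.5, -128.3, 186.9]
orientation: [2.033, 2.395, 0.0]
ft_force: [-1.2, 0.2, 0.2]
width: 57.0
```

>>> send_rows --commands '[{"translation": [0, 0, 0], "twist": [0, 0, 0]}, {"translation": [0, 0, 0], "twist": [0, 0, 0]}, {"translation": [0, 0, 0], "twist": [0, 0, 0]}, {"translation": [0, 0, 0], "twist": [0, 0, 0]}, {"translation": [0, 0, 0], "twist": [0, 0, 0]}, {"translation": [0, 0, 0], "twist": [0, 0, 0]}, {"translation": [0, 0, 0], "twist": [0, 0, 0]}, {"translation": [0, 0, 0], "twist": [0, 0, 0]}, {"translation": [0, 0, 0], "twist": [0, 0, 0]}, {"translation": [0, 0, 0], "twist": [0, 0, 0]}]' --grip 1

```text
t: 28.45
ee_pos: [417.5, -128.3, 186.7]
orientation: [2.033, 2.395, 0.0]
ft_force: [0.2, 0.5, 1.0]
width: 19.2
```

>>> send_rows --commands '[{"translation": [0, 0, 0.06], "twist": [0, 0, 0]}, {"translation": [0, 0, 0.14], "twist": [0, 0, 0]}, {"translation": [0, 0, 0.22], "twist": [0, 0, 0]}, {"translation": [0, 0, 0.3], "twist": [0, 0, 0]}, {"translation": [0, 0, 0.38], "twist": [0, 0, 0]}, {"translation": [0, 0, 0.46], "twist": [0, 0, 0]}, {"translation": [0, 0, 0.54], "twist": [0, 0, 0]}, {"translation": [0, 0, 0.62], "twist": [0, 0, 0]}, {"translation": [0, 0, 0.7], "twist": [0, 0, 0]}, {"translation": [0, 0, 0.8], "twist": [0, 0, 0]}]'

```text
t: 29.45
ee_pos: [417.3, -128.2, 267.2]
orientation: [-2.033, -2.395, 0.0]
ft_force: [0.0, -0.5, -3.8]
width: 19.6
```

>>> send_rows --commands '[{"translation": [0.1, -0.06, 0], "twist": [0, 0, -0.01]}, {"translation": [0.2, -0.11, 0], "twist": [0, 0, -0.03]}, {"translation": [0.3, -0.17, 0], "twist": [0, 0, -0.04]}, {"translation": [0.4, -0.23, 0], "twist": [0, 0, -0.05]}, {"translation": [0.5, -0.28, 0], "twist": [0, 0, -0.06]}, {"translation": [0.6, -0.34, 0], "twist": [0, 0, -0.08]}, {"translation": [0.7, -0.4, 0], "twist": [0, 0, -0.09]}, {"translation": [0.8, -0.46, 0], "twist": [0, 0, -0.1]}, {"translation": [0.9, -0.52, 0], "twist": [0, 0, -0.12]}, {"translation": [1, -0.57, 0], "twist": [0, 0, -0.13]}]'

```text
t: 30.45
ee_pos: [518.2, -185.8, 266.6]
orientation: [-2.111, -2.327, 0.0]
ft_force: [0.3, 0.5, -2.8]
width: 19.6
```

>>> send_rows --commands '[{"translation": [0.1, -0.06, 0], "twist": [0, 0, -0.01]}, {"translation": [0.2, -0.11, 0], "twist": [0, 0, -0.03]}, {"translation": [0.3, -0.17, 0], "twist": [0, 0, -0.04]}, {"translation": [0.4, -0.23, 0], "twist": [0, 0, -0.05]}, {"translation": [0.5, -0.28, 0], "twist": [0, 0, -0.06]}, {"translation": [0.6, -0.34, 0], "twist": [0, 0, -0.08]}, {"translation": [0.7, -0.4, 0], "twist": [0, 0, -0.09]}, {"translation": [0.8, -0.46, 0], "twist": [0, 0, -0.1]}, {"translation": [0.9, -0.52, 0], "twist": [0, 0, -0.12]}, {"translation": [1, -0.57, 0], "twist": [0, 0, -0.13]}]'

```text
t: 31.45
ee_pos: [618.2, -242.8, 266.6]
orientation: [-2.185, -2.257, 0.0]
ft_force: [-0.7, -0.1, -3.3]
width: 19.5
```

```bash
python3 - <<'E'
from h import *
d=grab("wrist","w6");grab("side","s6"); o=ctrl.get_obs();R=cv2.Rodrigues(o['orientation'])[0]
print(o['t'],o['ee_pos'],np.degrees(np.arctan2(R[1,1],R[0,1])),o['width'])
E
```

```text
31.55 [ 618.7616991  -242.97921669  266.81102523] 1.8667034525102277 19.43905340131787
```

View pics/w6.png

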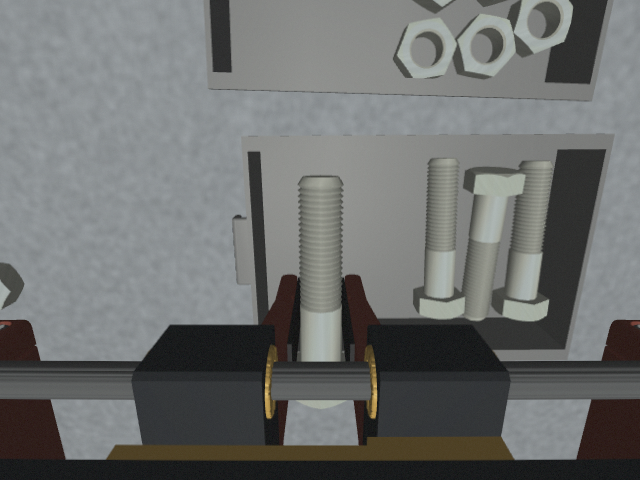

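View pics/s6.png

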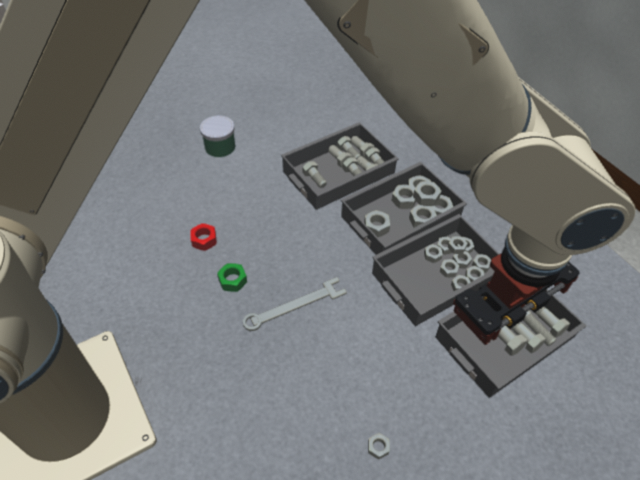

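Wrist view: the bolt is parallel to the stock. The tray rim's far corner is at (613,135) and its near corner at (568,359). The side view shows the first two parts lying well in their trays.

```bash
python3 - <<'E'
from h import *
d=np.load('pics/w6.npz')
print(ray(d,[[613,135],[568,359],[243,137]],45)); print('tip z~95',ray(d,[[321,178]],94))
E
```

```text
[[ 770.99081973 -162.26902304   45.        ]
 [ 777.79499921 -299.95653638   45.        ]
 [ 574.23911029 -170.00065126   45.        ]]
tip z~95 [[ 616.06047125 -184.16246642   94.        ]]
```

>>> send_rows --commands '[{"translation": [0.02, 0, -0.1], "twist": [0, 0, 0]}, {"translation": [0.02, 0, -0.2], "twist": [0, 0, 0]}, {"translation": [0.02, 0, -0.3], "twist": [0, 0, 0]}, {"translation": [0.02, 0, -0.4], "twist": [0, 0, 0]}, {"translation": [0.02, 0, -0.5], "twist": [0, 0, 0]}, {"translation": [0.02, 0, -0.6], "twist": [0, 0, 0]}, {"translation": [0.02, 0, -0.67], "twist": [0, 0, 0]}, {"translation": [0.02, 0, -0.72], "twist": [0, 0, 0]}, {"translation": [0.02, 0, -0.75], "twist": [0, 0, 0]}, {"translation": [0.02, 0, -0.77], "twist": [0, 0, 0]}]'

```text
t: 32.55
ee_pos: [619.5, -242.2, 189.6]
orientation: [-2.184, -2.258, -0.0]
ft_force: [-2.9, 3.0, 10.3]
width: 19.5
```

>>> send_rows --commands '[{"translation": [0, 0, 0], "twist": [0, 0, 0]}, {"translation": [0, 0, 0], "twist": [0, 0, 0]}, {"translation": [0, 0, 0], "twist": [0, 0, 0]}, {"translation": [0, 0, 0], "twist": [0, 0, 0]}, {"translation": [0, 0, 0.04], "twist": [0, 0, 0]}, {"translation": [0, 0, 0.1], "twist": [0, 0, 0]}, {"translation": [0, 0, 0.2], "twist": [0, 0, 0]}, {"translation": [0, 0, 0.3], "twist": [0, 0, 0]}, {"translation": [0, 0, 0.4], "twist": [0, 0, 0]}, {"translation": [0, 0, 0.5], "twist": [0, 0, 0]}]' --grip 0.1

```text
t: 33.55
ee_pos: [619.5, -242.3, 241.0]
orientation: [2.184, 2.257, 0.0]
ft_force: [0.6, -0.9, -0.1]
width: 39.6
```

>>> send_rows --commands '[{"translation": [-0.03, 0, 0.1], "twist": [0, 0, 0]}, {"translation": [-0.09, 0, 0.2], "twist": [0, 0, 0]}, {"translation": [-0.16, -0.02, 0.3], "twist": [0, 0, 0]}, {"translation": [-0.25, -0.04, 0.4], "twist": [0, 0, 0]}, {"translation": [-0.34, -0.06, 0.4], "twist": [0, 0, 0]}, {"translation": [-0.43, -0.08, 0.4], "twist": [0, 0, 0]}, {"translation": [-0.52, -0.1, 0.4], "twist": [0, 0, 0]}, {"translation": [-0.61, -0.12, 0.4], "twist": [0, 0, 0]}, {"translation": [-0.7, -0.12, 0.4], "twist": [0, 0, 0]}, {"translation": [-0.79, -0.12, 0.4], "twist": [0, 0, 0]}]' --grip -1

```text
t: 34.55
ee_pos: [539.6, -254.3, 279.4]
orientation: [-2.184, -2.257, 0.0]
ft_force: [-0.3, 0.1, 0.4]
width: 87.5
```

>>> send_rows --commands '[{"translation": [-0.08, -0.01, 0], "twist": [0, 0, 0]}, {"translation": [-0.16, -0.02, 0], "twist": [0, 0, 0]}, {"translation": [-0.24, -0.04, 0], "twist": [0, 0, 0]}, {"translation": [-0.32, -0.05, 0], "twist": [0, 0, 0]}, {"translation": [-0.4, -0.06, 0], "twist": [0, 0, 0]}, {"translation": [-0.48, -0.07, 0], "twist": [0, 0, 0]}, {"translation": [-0.56, -0.08, 0], "twist": [0, 0, 0]}, {"translation": [-0.64, -0.1, 0], "twist": [0, 0, 0]}, {"translation": [-0.72, -0.11, 0], "twist": [0, 0, 0]}, {"translation": [-0.79, -0.12, 0], "twist": [0, 0, 0]}]'

```text
t: 35.55
ee_pos: [460.7, -266.3, 279.7]
orientation: [-2.185, -2.258, 0.0]
ft_force: [0.3, 0.1, -0.8]
width: 88.0
```

>>> send_rows --commands '[{"translation": [-0.08, -0.01, 0], "twist": [0, 0, 0]}, {"translation": [-0.16, -0.02, 0], "twist": [0, 0, 0]}, {"translation": [-0.24, -0.04, 0], "twist": [0, 0, 0]}, {"translation": [-0.32, -0.05, 0], "twist": [0, 0, 0]}, {"translation": [-0.4, -0.06, 0], "twist": [0, 0, 0]}, {"translation": [-0.48, -0.07, 0], "twist": [0, 0, 0]}, {"translation": [-0.56, -0.08, 0], "twist": [0, 0, 0]}, {"translation": [-0.64, -0.1, 0], "twist": [0, 0, 0]}, {"translation": [-0.72, -0.11, 0], "twist": [0, 0, 0]}, {"translation": [-0.77, -0.12, 0], "twist": [0, 0, 0]}]'

```text
t: 36.55
ee_pos: [383.6, -278.3, 279.7]
orientation: [-2.185, -2.257, 0.0]
ft_force: [-0.1, 0.5, -0.1]
width: 87.5
```

```bash
python3 - <<'E'
from h import *
d=grab("wrist","w7"); o=ctrl.get_obs();R=cv2.Rodrigues(o['orientation'])[0]
print(o['t'],o['ee_pos'],np.degrees(np.arctan2(R[1,1],R[0,1])),o['qpos'])
cv2.imwrite('pics/w7c.png',cv2.resize(d['img'][150:300,220:420],(800,600),interpolation=cv2.INTER_CUBIC)[:,:,::-1])
E
```

```text
36.6 [ 383.22876485 -278.27662525  279.58229412] 1.8707467021611273 [-6.53150176e-01  4.07027668e-01  2.04040325e+00 -1.85299551e-04
  6.95018968e-01 -6.85658330e-01]
```

View pics/w7c.png

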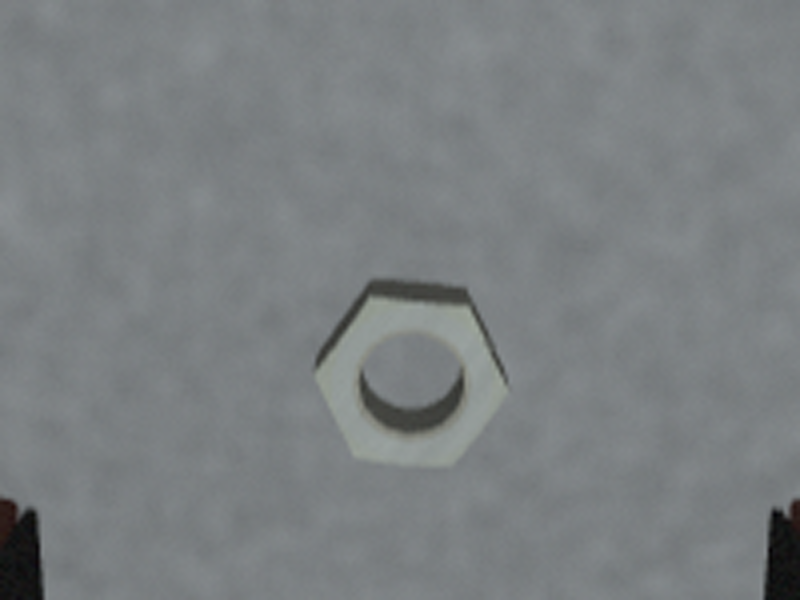

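The small nut's top-face corners in the crop are (372,295), (470,303), (508,388), (450,467), (355,458) and (316,376).

```bash
python3 - <<'E'
from h import *
d=np.load('pics/w7.npz')
c=np.array([(372,295),(470,303),(508,388),(450,467),(355,458),(316,376)])/4+[220,150]
w=ray(d,c,16)[:,:2]
m=w.mean(0);v=w-m;print(m,np.hypot(*v.T),np.degrees(np.arctan2(v[:,1],v[:,0]))%60)
E
```

```text
[ 384.76488094 -277.82763404] [17.08667362 17.37916619 16.83150426 17.21275527 17.31316057 16.7225727 ] [55.51851468 56.91639374 58.20139341 55.18800526 56.47875625 58.09236589]
```

>>> send_rows --commands '[{"translation": [0.01, 0, -0.04], "twist": [0, 0, 0.09]}, {"translation": [0.01, 0, -0.09], "twist": [0, 0, 0.18]}, {"translation": [0.01, 0, -0.14], "twist": [0, 0, 0.27]}, {"translation": [0.01, 0, -0.19], "twist": [0, 0, 0.36]}, {"translation": [0.01, 0, -0.24], "twist": [0, 0, 0.45]}, {"translation": [0.01, 0, -0.29], "twist": [0, 0, 0.54]}, {"translation": [0.01, 0, -0.34], "twist": [0, 0, 0.63]}, {"translation": [0.01, 0, -0.4], "twist": [0, 0, 0.72]}, {"translation": [0.01, 0, -0.46], "twist": [0, 0, 0.8]}, {"translation": [0.01, 0, -0.52], "twist": [0, 0, 0.87]}]' --grip -0.6

```text
t: 37.6
ee_pos: [385.6, -278.3, 227.5]
orientation: [1.643, 2.677, -0.0]
ft_force: [-0.8, 0.0, -0.8]
width: 70.5
```

>>> send_rows --commands '[{"translation": [0, 0, -0.08], "twist": [0, 0, 0]}, {"translation": [0, 0, -0.16], "twist": [0, 0, 0]}, {"translation": [0, 0, -0.24], "twist": [0, 0, 0]}, {"translation": [0, 0, -0.3], "twist": [0, 0, 0]}, {"translation": [0, 0, -0.35], "twist": [0, 0, 0]}, {"translation": [0, 0, -0.39], "twist": [0, 0, 0]}, {"translation": [0, 0, -0.42], "twist": [0, 0, 0]}, {"translation": [0, 0, -0.42], "twist": [0, 0, 0]}, {"translation": [0, 0, -0.42], "twist": [0, 0, 0]}, {"translation": [0, 0, -0.42], "twist": [0, 0, 0]}]'

```text
t: 38.6
ee_pos: [385.5, -278.3, 185.9]
orientation: [1.646, 2.676, -0.0]
ft_force: [-0.4, 0.3, 0.9]
width: 70.7
```

>>> send_rows --commands '[{"translation": [0, 0, 0], "twist": [0, 0, 0]}, {"translation": [0, 0, 0], "twist": [0, 0, 0]}, {"translation": [0, 0, 0], "twist": [0, 0, 0]}, {"translation": [0, 0, 0], "twist": [0, 0, 0]}, {"translation": [0, 0, 0], "twist": [0, 0, 0]}, {"translation": [0, 0, 0], "twist": [0, 0, 0]}, {"translation": [0, 0, 0], "twist": [0, 0, 0]}, {"translation": [0, 0, 0], "twist": [0, 0, 0]}, {"translation": [0, 0, 0], "twist": [0, 0, 0]}, {"translation": [0, 0, 0], "twist": [0, 0, 0]}]' --grip 1

```text
t: 39.6
ee_pos: [385.4, -278.2, 185.7]
orientation: [1.646, 2.676, -0.0]
ft_force: [-0.4, 0.0, 0.6]
width: 29.5
```

>>> send_rows --commands '[{"translation": [0, 0, 0.06], "twist": [0, 0, 0]}, {"translation": [0, 0, 0.14], "twist": [0, 0, 0]}, {"translation": [0, 0, 0.22], "twist": [0, 0, 0]}, {"translation": [0, 0, 0.3], "twist": [0, 0, 0]}, {"translation": [0, 0, 0.38], "twist": [0, 0, 0]}, {"translation": [0, 0, 0.46], "twist": [0, 0, 0]}, {"translation": [0, 0, 0.54], "twist": [0, 0, 0]}, {"translation": [0, 0, 0.62], "twist": [0, 0, 0]}, {"translation": [0, 0, 0.7], "twist": [0, 0, 0]}, {"translation": [0, 0, 0.8], "twist": [0, 0, 0]}]'

```text
t: 40.6
ee_pos: [385.3, -278.2, 266.2]
orientation: [-1.646, -2.676, -0.0]
ft_force: [-0.8, -0.2, -0.1]
width: 30.0
```

>>> send_rows --commands '[{"translation": [0.07, 0.07, 0], "twist": [0, 0, 0.07]}, {"translation": [0.14, 0.13, 0], "twist": [0, 0, 0.14]}, {"translation": [0.22, 0.2, 0], "twist": [0, 0, 0.21]}, {"translation": [0.29, 0.27, 0], "twist": [0, 0, 0.28]}, {"translation": [0.36, 0.34, 0], "twist": [0, 0, 0.35]}, {"translation": [0.43, 0.4, 0], "twist": [0, 0, 0.42]}, {"translation": [0.5, 0.47, 0], "twist": [0, 0, 0.49]}, {"translation": [0.58, 0.54, 0], "twist": [0, 0, 0.56]}, {"translation": [0.65, 0.6, 0], "twist": [0, 0, 0.63]}, {"translation": [0.72, 0.67, 0], "twist": [0, 0, 0.7]}]'

```text
t: 41.6
ee_pos: [458.1, -210.8, 265.7]
orientation: [1.15, 2.923, -0.0]
ft_force: [0.2, -0.2, -0.4]
width: 29.6
```

>>> send_rows --commands '[{"translation": [0.07, 0.07, 0], "twist": [0, 0, 0.07]}, {"translation": [0.14, 0.13, 0], "twist": [0, 0, 0.14]}, {"translation": [0.22, 0.2, 0], "twist": [0, 0, 0.21]}, {"translation": [0.29, 0.27, 0], "twist": [0, 0, 0.28]}, {"translation": [0.36, 0.34, 0], "twist": [0, 0, 0.35]}, {"translation": [0.43, 0.4, 0], "twist": [0, 0, 0.42]}, {"translation": [0.5, 0.47, 0], "twist": [0, 0, 0.49]}, {"translation": [0.58, 0.54, 0], "twist": [0, 0, 0.56]}, {"translation": [0.65, 0.6, 0], "twist": [0, 0, 0.63]}, {"translation": [0.72, 0.67, 0], "twist": [0, 0, 0.7]}]'

```text
t: 42.6
ee_pos: [530.0, -143.7, 265.7]
orientation: [0.624, 3.079, -0.0]
ft_force: [0.5, 0.1, 0.2]
width: 29.6
```

>>> send_rows --commands '[{"translation": [0.07, 0.07, 0], "twist": [0, 0, 0.07]}, {"translation": [0.14, 0.13, 0], "twist": [0, 0, 0.14]}, {"translation": [0.22, 0.2, 0], "twist": [0, 0, 0.21]}, {"translation": [0.29, 0.27, 0], "twist": [0, 0, 0.28]}, {"translation": [0.36, 0.34, 0], "twist": [0, 0, 0.35]}, {"translation": [0.43, 0.4, 0], "twist": [0, 0, 0.42]}, {"translation": [0.5, 0.47, 0], "twist": [0, 0, 0.49]}, {"translation": [0.58, 0.54, 0], "twist": [0, 0, 0.56]}, {"translation": [0.65, 0.6, 0], "twist": [0, 0, 0.63]}, {"translation": [0.7, 0.66, 0], "twist": [0, 0, 0.7]}]'

```text
t: 43.6
ee_pos: [600.1, -77.7, 265.7]
orientation: [0.078, 3.14, -0.0]
ft_force: [0.3, -0.3, -0.9]
width: 29.8
```

```bash
python3 - <<'E'
from h import *
d=grab("wrist","w8"); o=ctrl.get_obs();R=cv2.Rodrigues(o['orientation'])[0]
print(o['t'],o['ee_pos'],np.degrees(np.arctan2(R[1,1],R[0,1])),o['width'])
E
```

```text
43.65 [600.62499537 -77.05594865 265.78113842] 87.2615181670022 29.65947484288587
```

View pics/w8.png

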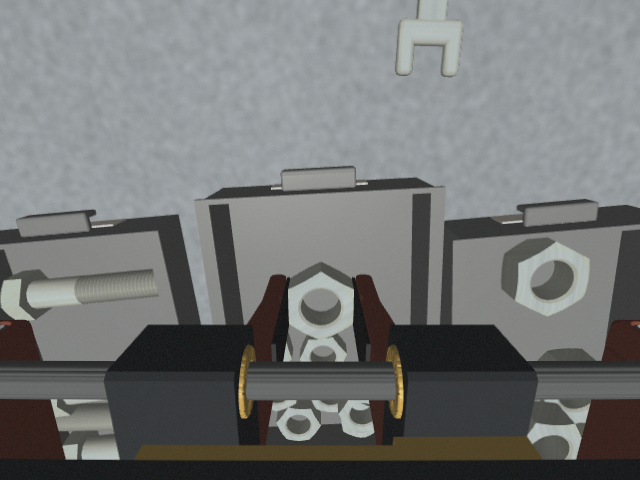

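Wrist view: the nut is centred in its tray at (320,303), and the long bolt and large nut lie flat in the trays on either side.

>>> send_rows --commands '[{"translation": [-0.03, 0, -0.1], "twist": [0, 0, 0]}, {"translation": [-0.03, 0, -0.2], "twist": [0, 0, 0]}, {"translation": [-0.03, 0, -0.3], "twist": [0, 0, 0]}, {"translation": [-0.03, 0, -0.4], "twist": [0, 0, 0]}, {"translation": [-0.03, 0, -0.5], "twist": [0, 0, 0]}, {"translation": [-0.03, 0, -0.6], "twist": [0, 0, 0]}, {"translation": [-0.03, 0, -0.67], "twist": [0, 0, 0]}, {"translation": [-0.03, 0, -0.72], "twist": [0, 0, 0]}, {"translation": [-0.03, 0, -0.75], "twist": [0, 0, 0]}, {"translation": [-0.03, 0, -0.76], "twist": [0, 0, 0]}]'

```text
t: 44.65
ee_pos: [596.4, -78.2, 189.4]
orientation: [-0.083, -3.14, -0.0]
ft_force: [-0.1, -0.3, -0.9]
width: 29.6
```

>>> send_rows --commands '[{"translation": [0, 0, 0], "twist": [0, 0, 0]}, {"translation": [0, 0, 0], "twist": [0, 0, 0]}, {"translation": [0, 0, 0], "twist": [0, 0, 0]}, {"translation": [0, 0, 0], "twist": [0, 0, 0]}, {"translation": [0, 0, 0.04], "twist": [0, 0, 0]}, {"translation": [0, 0, 0.1], "twist": [0, 0, 0]}, {"translation": [0, 0, 0.2], "twist": [0, 0, 0]}, {"translation": [0, 0, 0.3], "twist": [0, 0, 0]}, {"translation": [0, 0, 0.4], "twist": [0, 0, 0]}, {"translation": [0, 0, 0.5], "twist": [0, 0, 0]}]' --grip -0.1

```text
t: 45.65
ee_pos: [596.5, -78.3, 240.9]
orientation: [0.083, 3.14, -0.0]
ft_force: [-0.4, 0.8, -0.3]
width: 48.6
```

>>> send_rows --commands '[{"translation": [0, 0, 0.1], "twist": [0, 0, 0]}, {"translation": [0, 0, 0.2], "twist": [0, 0, 0]}, {"translation": [0, 0, 0.3], "twist": [0, 0, 0]}, {"translation": [0, 0, 0.4], "twist": [0, 0, 0]}, {"translation": [-0.1, 0, 0.5], "twist": [0, 0, 0]}, {"translation": [-0.2, 0, 0.6], "twist": [0, 0, 0]}, {"translation": [-0.3, 0, 0.7], "twist": [0, 0, 0]}, {"translation": [-0.4, 0, 0.8], "twist": [0, 0, 0]}, {"translation": [-0.5, 0, 0.9], "twist": [0, 0, 0]}, {"translation": [-0.6, 0, 1], "twist": [0, 0, 0]}]'

```text
t: 46.65
ee_pos: [535.4, -78.3, 340.5]
orientation: [-0.083, -3.14, 0.0]
ft_force: [-0.3, -0.2, 0.7]
width: 48.6
```

>>> send_rows --commands '[{"translation": [-0.1, 0, 0.05], "twist": [0, 0, 0]}, {"translation": [-0.2, 0, 0.1], "twist": [0, 0, 0]}, {"translation": [-0.3, 0, 0.15], "twist": [0, 0, 0]}, {"translation": [-0.4, 0, 0.2], "twist": [0, 0, 0]}, {"translation": [-0.5, 0, 0.2], "twist": [0, 0, 0]}, {"translation": [-0.6, 0, 0.2], "twist": [0, 0, 0]}, {"translation": [-0.7, 0, 0.2], "twist": [0, 0, 0]}, {"translation": [-0.8, 0, 0.2], "twist": [0, 0, 0]}, {"translation": [-0.9, 0, 0.2], "twist": [0, 0, 0]}, {"translation": [-1, 0, 0.2], "twist": [0, 0, 0]}]'

```text
t: 47.65
ee_pos: [435.6, -78.2, 359.6]
orientation: [-0.083, -3.14, -0.0]
ft_force: [0.2, 0.8, 0.2]
width: 48.3
```

```bash
python3 - <<'E'
from h import *
d=grab("side","s9"); t=grab("top","t9")['img']; cv2.imwrite('pics/t9c.png',cv2.resize(t[110:330,190:510],(800,550))[:,:,::-1])
E
```

```text
(no output)
```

View pics/t9c.png

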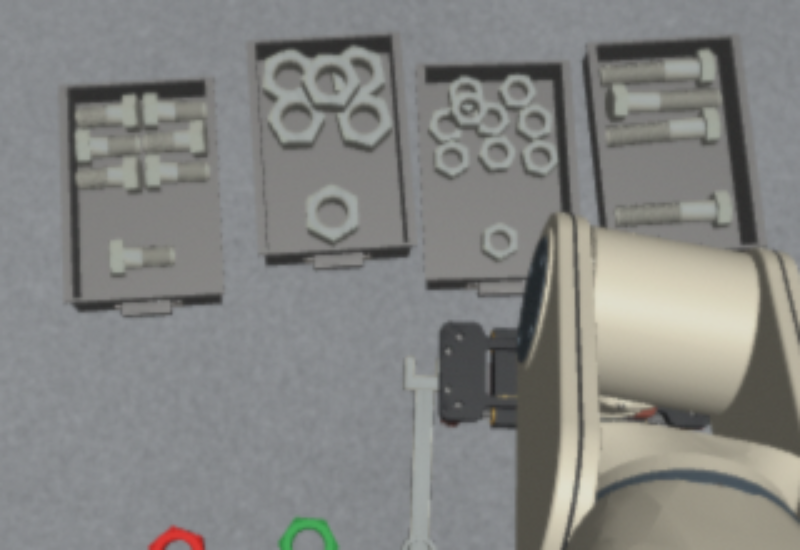

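View pics/s9.png

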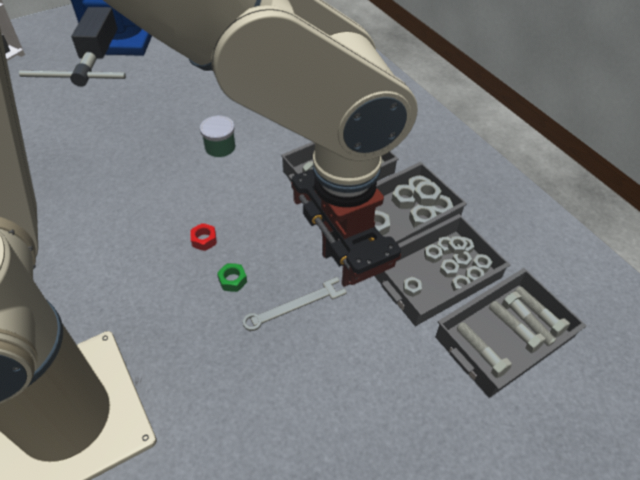

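The last views show all four fasteners flat in the front halves of their own trays: in the top crop at (143,257), (332,212), (500,241) and (670,210). The wrench and tin have not moved, and the gripper is clear.

```bash
python3 -c "
from workcell import ctrl
print(ctrl.close_job())"
```

```text
the job is handed in; nothing more can be done
None
```

All four fasteners are back in the front halves of their own trays, and I handed the job in at about 48 s of the 102 s allowed. `close_job()` reports no verdict, so the result rests on my own checks.

- **Placing:** each part was lowered to about floor height before release. Contact forces were about 10 N for each bolt and 21 N for the large nut. The small nut showed no contact force, so it was probably let go about 1 mm above the floor.
- **Last pictures (top and side):** both nuts lie flat on bare floor. Both bolts lie on the floor parallel to the stock. The wrench and grease tin look where they were, and the gripper is clear of everything.
- **Disagreements:**
    - The large nut's orientation read about 20° differently in the top and wrist views. I used the wrist value, and it gripped at its true 46 mm.
    - The long-bolt tray measured 137–142 mm wide against the 130 mm given, so I placed that bolt on the averaged centre line. The final view shows it clear of both walls.

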